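# Set the address switches of the light-control box

## Robot

A 6-joint arm with a two-finger parallel gripper is mounted at the origin on a cart in front of the work surface, level with it; the furniture and walls round the work are solid. World frame = base frame: x ahead of the robot, y to its left, z up, the work surface at z = 0. Lengths are in mm, angles in rad, forces in N, time in s.
With the tool pointing down it reaches from about 325 to 850 mm from the base axis. Payload 4.4 kg.
Tool frame: the origin (TCP) lies on the mounting face of the last link; the fingertips stand robot.tcp_to_tips ahead of it and the grasp point (between the pads) lies 180 mm ahead of it (robot.tcp_to_tips is the distance from the TCP to the fingertips, in mm); z points along the fingers, y is the line along which they close (so a half turn about z gives the same grasp; the last joint's range is limited). The gripper opens to 94 mm and grips with 3 to 60 N. Pads are 16 mm wide; open, the fingers measure 119 mm over their backs; the gripper's body (75 mm by 177 mm) begins 78 mm behind the grasp point.
Start: joints at [-1.429, 0.207, 1.542, -0, 1.393, -0.15], TCP at [165.402, -550.701, 404.647] pointing down, gripper open.
Joint ranges: [-2.73, 2.73], [-0.86, 2.22], [0.23, 2.46], [-1.11, 4.25], [0.08, 2.63], [-2.82, 2.82]. Speed limits (rad/s): [2.79, 2.79, 3.14, 3.14, 3.14, 3.14].

## Interface

Orientations are given as a 3x3 rotation matrix whose columns are the frame's x, y, z axes.
In Python, from bench import state, imaging, robot gives the robot as it stands.
- The arm moves only by the shell command python3 -m crank 'ROWS' [FORCE]. ROWS is a JSON object of lists of equal length, an entry for each row: "hand": the finger opening in cm, from 0 to 9.4; "offset": the shift along the tool's x, y, z in cm, a list of three; "turn": the turn, a rotation vector about the tool's x, y, z in rad, a list of three. A call has exactly 8 rows; each row shifts and turns the commanded pose from where the row before left it, along the tool's axes as they then stand; what a row does not reach is not made up. A row lasts 1/12 s, in which the tool goes at most 41.7 mm and 7.16 degrees, less where a joint would pass 70% of its speed; a pose out of reach is approached as far as the arm can. A call is refused whole if a number of a shift passes 4.17 or a number of a turn 0.125, either way. A call with a gripper value outside its range is refused whole. The fingers move at their own pace and stop on an object; FORCE is the grip in N (left out, the last holds). Time passes only in rows, so rows that do not move let the fingers close, or fill a call up. It gives the time, the measured TCP pose, the force, the opening and the grip force at its end, in the units of the state.
- state(): the state, without advancing time (a new reading comes with each control period).
- imaging.grab_frame(name): name is "side" or "top" or "wrist"; returns a dict with "img" (384x512x3 uint8, red, green, blue), "intrinsics" (3x3 intrinsics, pixels), "origin" and "rotation" of the camera in the world. Camera axes: x right, y up, looking along -z (the intrinsics and any distortion apply to the point x, -y, -z); pixel columns grow to the right and rows downward; lengths in mm; the calibration is good to about 2 mm. The wrist camera is an equidistant fisheye: a pixel r from the principal point sees the ray r / f radians off the axis. A picture is of the moment at which its call begins. There is no depth.
- robot.hand_in(): hands the job in; it is judged then, once.
The state is a dict: "time_s": time; "joint_positions": joint angles; "dq": joint speeds; "effort": joint torques, N m; "ee_pos": TCP position; "orientation": TCP orientation; "contact_force": force on the tool from outside, world axes, zero at the start; "wrist_torque": the same for the moment, N m; "width": finger opening in mm; "grasp_force": force on a finger pad.
Only numpy, scipy, OpenCV 4.12 (cv2) and the standard library are available. Lean on these libraries where they do the work, as an engineer would, in place of code of your own. Each camera call takes 0.05 s, during which the arm holds its last target. There are 200 camera calls.

## Task

Set the address code on the light-control box: every switch with an orange tag must end ON, its blue lever leaning towards the tags, and every switch with a white tag must end OFF, its lever leaning away from the tags. Leave the other things on the desk where they are.

Things in the scene. Friction and masses are not known exactly. Their poses are not given: they have to be found in the camera images.
- box: Light-control box fixed to the desk: grey, 130 (x) x 212 (y) x 42 mm high, black top plate. Origin at the centre of its underside; +z up, +x to the edge with the row of coloured tags (ON side, far from the robot), y along the row of switches. Five switches stand along y through its middle (x = 0), 36 mm apart, in an order that varies.
- orange_1: Fixed base of one switch that has an orange tag. Origin on the box's top plate (42 mm above the desk), directly under the lever; axes parallel to the box's. A steel frame 3 mm high surrounds the lever (x from -22 to +22 mm, y +-14 mm); the orange tag, 22 x 28 mm and 3 mm high, lies at x = +42 mm.
- orange_1_lever (a joint): Blue paddle lever of this switch, rad: turns on an axis along y, 4 mm above the plate; -0.4 = OFF (leans to -x, away from the tag), +0.4 = ON (leans to +x, to the tag), 0 = upright. 16 to 18 mm wide in y, 7 mm thick (head 11 mm); tip 43 mm above the plate when upright. A 1 to 2 N push moves it; past upright it falls over by itself and stays.
- orange_2: Fixed base of one switch that has an orange tag. Origin on the box's top plate (42 mm above the desk), directly under the lever; axes parallel to the box's. A steel frame 3 mm high surrounds the lever (x from -22 to +22 mm, y +-14 mm); the orange tag, 22 x 28 mm and 3 mm high, lies at x = +42 mm.
- orange_2_lever (a joint): Blue paddle lever of this switch, rad: turns on an axis along y, 4 mm above the plate; -0.4 = OFF (leans to -x, away from the tag), +0.4 = ON (leans to +x, to the tag), 0 = upright. 16 to 18 mm wide in y, 7 mm thick (head 11 mm); tip 43 mm above the plate when upright. A 1 to 2 N push moves it; past upright it falls over by itself and stays.
- orange_3: Fixed base of one switch that has an orange tag. Origin on the box's top plate (42 mm above the desk), directly under the lever; axes parallel to the box's. A steel frame 3 mm high surrounds the lever (x from -22 to +22 mm, y +-14 mm); the orange tag, 22 x 28 mm and 3 mm high, lies at x = +42 mm.
- orange_3_lever (a joint): Blue paddle lever of this switch, rad: turns on an axis along y, 4 mm above the plate; -0.4 = OFF (leans to -x, away from the tag), +0.4 = ON (leans to +x, to the tag), 0 = upright. 16 to 18 mm wide in y, 7 mm thick (head 11 mm); tip 43 mm above the plate when upright. A 1 to 2 N push moves it; past upright it falls over by itself and stays.
- white_1: Fixed base of one switch that has a white tag. Origin on the box's top plate (42 mm above the desk), directly under the lever; axes parallel to the box's. A steel frame 3 mm high surrounds the lever (x from -22 to +22 mm, y +-14 mm); the white tag, 22 x 28 mm and 3 mm high, lies at x = +42 mm.
- white_1_lever (a joint): Blue paddle lever of this switch, rad: turns on an axis along y, 4 mm above the plate; -0.4 = OFF (leans to -x, away from the tag), +0.4 = ON (leans to +x, to the tag), 0 = upright. 16 to 18 mm wide in y, 7 mm thick (head 11 mm); tip 43 mm above the plate when upright. A 1 to 2 N push moves it; past upright it falls over by itself and stays.
- white_2: Fixed base of one switch that has a white tag. Origin on the box's top plate (42 mm above the desk), directly under the lever; axes parallel to the box's. A steel frame 3 mm high surrounds the lever (x from -22 to +22 mm, y +-14 mm); the white tag, 22 x 28 mm and 3 mm high, lies at x = +42 mm.
- white_2_lever (a joint): Blue paddle lever of this switch, rad: turns on an axis along y, 4 mm above the plate; -0.4 = OFF (leans to -x, away from the tag), +0.4 = ON (leans to +x, to the tag), 0 = upright. 16 to 18 mm wide in y, 7 mm thick (head 11 mm); tip 43 mm above the plate when upright. A 1 to 2 N push moves it; past upright it falls over by itself and stays.
- pliers_flat: Red-handled pliers, 139 x 43 x 12 mm, lying left of the box. Bystander. Origin under its centre.
- bench_block: Square steel block on a black rubber base, 60 x 60 x 15 mm, right of the box. Bystander. Origin under its centre.
- bead_pot_3: Little bead pot with a teal cap, 36 mm across, 33 mm high, right of the box. Bystander. Origin under its centre.
- bead_pot_1: Little bead pot with a black cap, 36 mm across, 33 mm high, behind the box. Bystander. Origin under its centre.
- tape_roll: Roll of tan tape lying flat, 96 mm across, 25 mm high, left of the box. Bystander. Origin under its centre.

How it is judged:
By the outcome, as a careful person would: the job done as asked, in the order asked, and still so for the second after the job is handed in, with the robot touching nothing.
It also fails if it takes over 35 s, if anything falls off the work surface, if the arm or the gripper's body presses on something with over 40 N, if the wrist force passes 120 N, or if a joint passes its speed limit or range.

## Working session

There is one attempt and no reset: what is moved stays moved. The work goes in short steps, Python scripts to look and compute and a shell command to move; the robot and the scene stay as the last step left them, time stands still between calls to the robot, and variables do not carry over. Pictures are saved under pics/ and viewed, at most 10 in all, crops included, and the job is handed in when it is done.

```bash
mkdir -p pics; ls; python3 - <<'E'
from bench import state, imaging, robot
import cv2, numpy as np
s=state(); print(s, robot.tcp_to_tips)
for n in ("top","side"):
    f=imaging.grab_frame(n); cv2.imwrite(f"pics/{n}0.png",f["img"][:,:,::-1]); print(n,f["intrinsics"],f["origin"],f["rotation"])
E
```

```text
pics
{'time_s': 0.0, 'joint_positions': array([-1.42947838e+00,  2.07401902e-01,  1.54291640e+00, -3.56543826e-05,
        1.39345480e+00, -1.50463421e-01]), 'dq': array([-0.00123296, -0.00093604, -0.0006427 ,  0.00116668, -0.00130744,
       -0.0009923 ]), 'effort': array([-8.26832074e-04, -3.70876157e+01, -2.81418836e+01,  6.94605033e-02,
        3.62802367e-02, -1.95866619e-04]), 'ee_pos': array([ 165.35860375, -550.34618645,  403.518394  ]), 'orientation': array([[ 9.57731198e-01,  2.87664451e-01, -3.41857183e-04],
       [ 2.87664505e-01, -9.57728821e-01,  2.15376856e-03],
       [ 2.92156172e-04, -2.16107152e-03, -9.99997622e-01]]), 'contact_force': array([-0.69992175, -0.49918714,  1.28654433]), 'wrist_torque': array([-0.01655243, -0.00811161,  0.00470984]), 'grasp_force': 0.0, 'width': 94.15606426137806} 199.2
top [[432.03680012   0.         254.97829401]
 [  0.         432.03680012 195.86268671]
 [  0.           0.           1.        ]] [ 287.78764503 -151.10584282 1307.58066763] [[-0.04420444  0.97627017 -0.21199653]
 [-0.99901427 -0.04233576  0.01334797]
 [ 0.00405619  0.2123776   0.97717926]]
side [[381.72979138   0.         253.78827939]
 [  0.         381.72979138 188.10929861]
 [  0.           0.           1.        ]] [ 428.36725377 -874.48475842  670.22676731] [[ 0.98708112  0.11871914 -0.10759475]
 [-0.1588851   0.63875013 -0.75283052]
 [-0.02064923  0.76019999  0.6493609 ]]
```

View pics/top0.png

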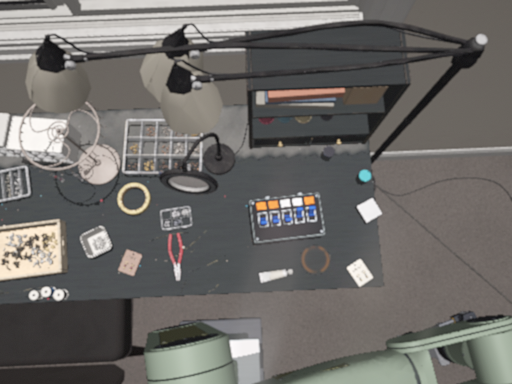

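View pics/side0.png

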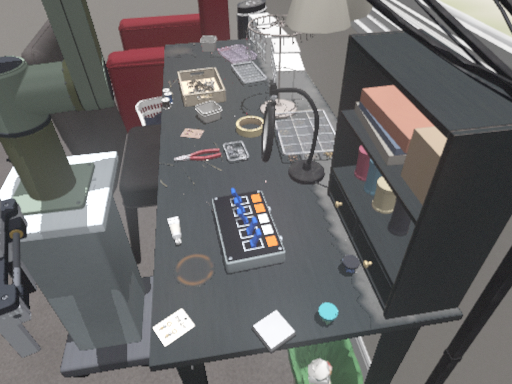

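The top view shows the box at about (287,217), with tags O,O,W,W,O from left (+y) to right at rows 201-206. The levers are at rows 212-225, with a lamp to the left and a shelf behind. In the side view the box is at (247,228). Next I'll measure the tags and levers.

```bash
cat > h.py <<'E'
import cv2, numpy as np
from bench import state, imaging, robot
def ray(f,u,v):
    K=f["intrinsics"]; d=f["rotation"]@np.array([(u-K[0,2])/K[0,0],-(v-K[1,2])/K[1,1],-1]); return np.array(f["origin"]),d
def onz(f,u,v,z):
    o,d=ray(f,u,v); return o+d*(z-o[2])/d[2]
def proj(f,p):
    c=f["rotation"].T@(np.array(p)-f["origin"]); K=f["intrinsics"]
    return np.array([K[0,2]-K[0,0]*c[0]/c[2],K[1,2]+K[1,1]*c[1]/c[2]])
def blobs(f,lo,hi,roi,amin=15):
    h=cv2.cvtColor(f["img"],cv2.COLOR_RGB2HSV); m=cv2.inRange(h,lo,hi); k=np.zeros_like(m); x0,y0,x1,y1=roi; k[y0:y1,x0:x1]=255
    n,l,s,c=cv2.connectedComponentsWithStats(m&k); return [(c[i],s[i]) for i in range(1,n) if s[i,4]>=amin]
E
python3 - <<'E'
from h import *
R={"top":(245,185,330,245),"side":(205,180,290,275)}
for n in R:
    f=imaging.grab_frame(n)
    for nm,lo,hi in (("orange",(8,150,120),(22,255,255)),("white",(0,0,190),(179,50,255)),("blue",(105,130,60),(130,255,255))):
        for c,s in blobs(f,lo,hi,R[n]):
            print(n,nm,c.round(1),s,onz(f,*c,45 if nm!="blue" else 65).round(1))
    x0,y0,x1,y1=R[n]; im=cv2.resize(f["img"][y0:y1,x0:x1],None,fx=6,fy=6,interpolation=cv2.INTER_CUBIC)
    cv2.imwrite(f"pics/{n}c.png",im[:,:,::-1])
E
```

```text
top orange [308.6 200. ] [304 196  10   9  76] [ 542.1 -327.8   45. ]
top orange [272.7 204.1] [268 201  10   8  69] [ 534.2 -220.    45. ]
top orange [260.8 205.5] [256 202  11   8  79] [ 531.6 -184.4   45. ]
top white [284.9 202.7] [280 199  11   9  76] [ 536.9 -256.4   45. ]
top white [296.7 201.4] [292 198  10   8  74] [ 539.6 -292.1   45. ]
top white [313.6 219.4] [310 217   7   5  15] [ 483.  -338.4   45. ]
top blue [311.4 210. ] [309 205   7  11  51] [ 507.9 -331.    65. ]
top blue [298.9 211.1] [297 207   6  11  48] [ 506.1 -294.3   65. ]
top blue [287.1 217.9] [285 215   6   7  32] [ 487.6 -258.7   65. ]
top blue [275.1 219.4] [273 216   6   7  29] [ 484.7 -223.4   65. ]
top blue [262.7 221. ] [261 218   5   7  30] [ 481.7 -187.2   65. ]
side white [245.6 199.1] [241 196   8   8  26] [ 505.8 -186.7   45. ]
side white [248.7 210.7] [244 205   9  10  30] [ 507.1 -228.5   45. ]
side white [262.9 217.9] [258 213  11  11  88] [ 535.8 -258.2   45. ]
side white [241.4 224.8] [236 222  13   5  26] [ 483.9 -271.1   45. ]
side white [266.9 228.9] [261 224  13  11  98] [ 538.5 -294.    45. ]
side white [243.4 234. ] [239 228  14  11  48] [ 484.6 -299.8   45. ]
side white [252.3 245.3] [242 238  22  13  81] [ 498.9 -335.7   45. ]
side white [253.6 257.6] [226 251  59  13  76] [ 496.2 -369.2   45. ]
side blue [238.9 205.2] [231 188  17  36 182] [ 484.8 -226.7   65. ]
side blue [251.2 225.9] [246 217  12  18  87] [ 502.8 -297.5   65. ]
side blue [254.9 237.9] [250 229  12  18  93] [ 505.3 -333.5   65. ]
```

View pics/topc.png

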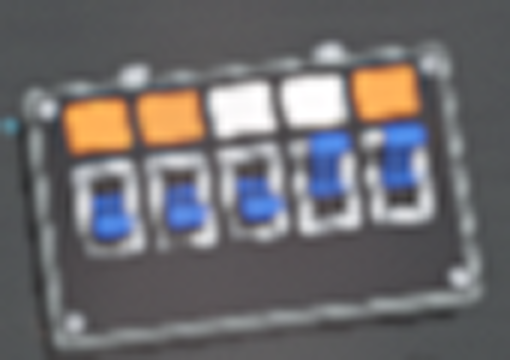

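View pics/sidec.png

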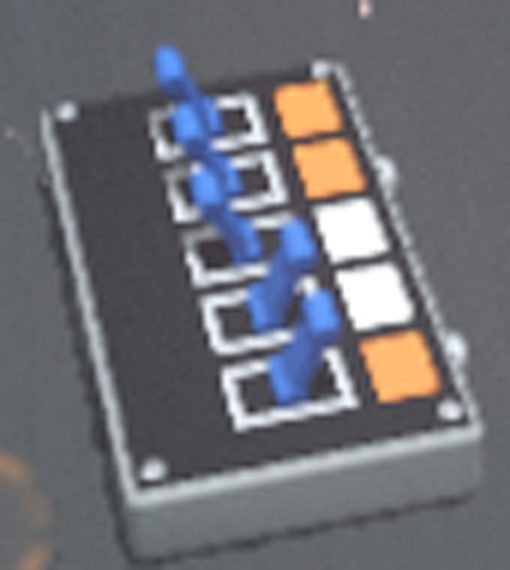

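Reading the order from +y to -y:

| Switch | Tag | Lever now | Action |
|---|---|---|---|
| 1 | Orange | OFF | Push to ON |
| 2 | Orange | OFF | Push to ON |
| 3 | White | OFF | None |
| 4 | White | ON | Push to OFF |
| 5 | Orange | ON | None |

The tag spacing is about 36 mm, which matches the drawing, and the box yaw is about 0.073 rad. I'll push switches 1 and 2 together with the fingers opened to a 36 mm pitch.

```bash
python3 -m crank '{"hand":[2.3,2.3,2.3,2.3,2.3,2.3,2.3,2.3],"offset":[[0,0,0],[0,0,0],[2.77,-2.91,0],[2.77,-2.91,0],[2.77,-2.91,0],[2.77,-2.91,0],[2.77,-2.91,0],[2.77,-2.91,0]],"turn":[[0,0,0.1095],[0,0,0.1095],[0,0,0],[0,0,0],[0,0,0],[0,0,0],[0,0,0],[0,0,0]]}' 20
python3 -m crank '{"hand":[2.3,2.3,2.3,2.3,2.3,2.3,2.3,2.3],"offset":[[2.77,-2.91,0],[2.77,-2.91,0],[2.77,-2.91,0],[2.77,-2.91,0],[2.77,-2.91,0],[0,0,0],[0,0,0],[0,0,0]],"turn":[[0,0,0],[0,0,0],[0,0,0],[0,0,0],[0,0,0],[0,0,0],[0,0,0],[0,0,0]]}'
cat > rel.py <<'E'
from h import *
s=state(); M=np.array([490.7,-206,0]); a=0.073
B=np.array([[np.cos(a),-np.sin(a),0],[np.sin(a),np.cos(a),0],[0,0,1]])
tip=s["ee_pos"]+s["orientation"][:,2]*robot.tcp_to_tips
print(s["time_s"],"tip in S1/S2-mid box axes",(B.T@(tip-M)).round(1),"width",s["width"],"F",s["contact_force"].round(1)); print((B.T@s["orientation"]).round(3))
E
python3 rel.py
```

```text
time_s: 0.87
ee_pos: [319.2, -362.8, 404.6]
orientation: [[0.997, 0.072, 0.0], [0.072, -0.997, 0.0], [0.0, -0.0, -1.0]]
contact_force: [0.2, -0.4, 0.4]
width: 44.0
grasp_force: 0.0
time_s: 1.53
ee_pos: [445.8, -209.4, 404.4]
orientation: [[0.997, 0.073, -0.001], [0.073, -0.997, -0.0], [-0.001, 0.0, -1.0]]
contact_force: [0.8, 0.2, 0.1]
width: 22.9
grasp_force: 0.0
1.5333 tip in S1/S2-mid box axes [-4.520e+01 -1.000e-01  2.052e+02] width 22.935181090558146 F [0.8 0.2 0.1]
[[ 1.     0.001 -0.001]
 [ 0.001 -1.    -0.   ]
 [-0.001  0.    -1.   ]]
```

```bash
python3 -m crank '{"hand":[2.3,2.3,2.3,2.3,2.3,2.3,2.3,2.3],"offset":[[0,0,3],[0,0,3],[0,0,3],[0,0,3],[0,0,2.4],[0,0,0],[0,0,0],[0,0,0]],"turn":[[0,0,0],[0,0,0],[0,0,0],[0,0,0],[0,0,0],[0,0,0],[0,0,0],[0,0,0]]}'
python3 rel.py; python3 - <<'E'
from h import *
f=imaging.grab_frame("side"); cv2.imwrite("pics/low.png",cv2.resize(f["img"][140:280,170:320],None,fx=4,fy=4,interpolation=cv2.INTER_CUBIC)[:,:,::-1])
E
```

```text
time_s: 2.2
ee_pos: [446.1, -210.8, 262.0]
orientation: [[0.997, 0.071, 0.002], [0.071, -0.997, -0.001], [0.002, 0.001, -1.0]]
contact_force: [0.9, -0.2, 1.3]
width: 23.0
grasp_force: 0.0
2.2 tip in S1/S2-mid box axes [-44.5  -1.8  62.8] width 22.99067586043397 F [ 0.9 -0.2  1.3]
[[ 1.    -0.002  0.002]
 [-0.002 -1.    -0.001]
 [ 0.002  0.001 -1.   ]]
```

View pics/low.png

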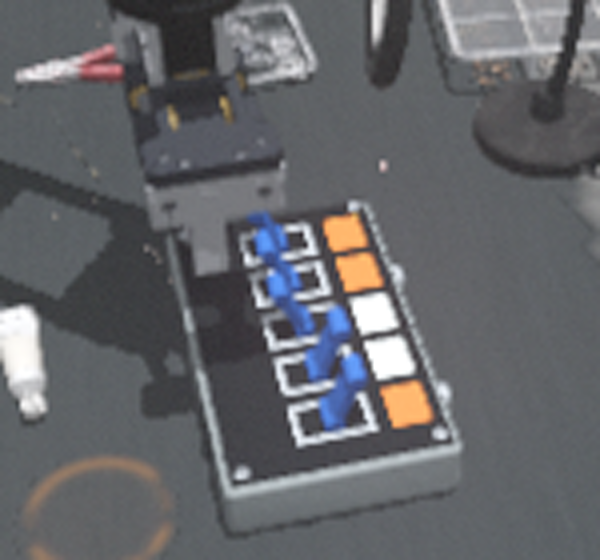

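The fingers at (210,240) in the crop hang over the near strip of the box. They are clear of the levers and in line with switches 1 and 2. Next: push +x by 40 mm, back off, then rise.

```bash
python3 -m crank '{"hand":[2.3,2.3,2.3,2.3,2.3,2.3,2.3,2.3],"offset":[[0.8,0,0],[0.8,0,0],[0.6,0,0],[0.6,0,0],[0.6,0,0],[0.6,0,0],[0,0,0],[0,0,0]],"turn":[[0,0,0],[0,0,0],[0,0,0],[0,0,0],[0,0,0],[0,0,0],[0,0,0],[0,0,0]]}'
python3 rel.py
python3 -m crank '{"hand":[2.3,2.3,2.3,2.3,2.3,2.3,2.3,2.3],"offset":[[-1,0,0],[-1,0,0],[-1,0,0],[-1,0,0],[0,0,-2],[0,0,-2],[0,0,-2],[0,0,0]],"turn":[[0,0,0],[0,0,0],[0,0,0],[0,0,0],[0,0,0],[0,0,0],[0,0,0],[0,0,0]]}'
python3 rel.py; python3 - <<'E'
from h import *
f=imaging.grab_frame("side"); cv2.imwrite("pics/p1.png",cv2.resize(f["img"][140:280,170:320],None,fx=4,fy=4,interpolation=cv2.INTER_CUBIC)[:,:,::-1])
E
```

```text
time_s: 2.92
ee_pos: [486.0, -206.3, 260.6]
orientation: [[0.997, 0.074, -0.003], [0.074, -0.997, -0.0], [-0.003, -0.0, -1.0]]
contact_force: [-5.0, -0.6, 3.4]
width: 22.9
grasp_force: 2.9
2.9167 tip in S1/S2-mid box axes [-5.3  0.  61.4] width 22.91318932528211 F [-5.  -0.6  3.4]
[[ 1.     0.001 -0.003]
 [ 0.001 -1.     0.   ]
 [-0.003 -0.    -1.   ]]
time_s: 3.58
ee_pos: [446.6, -210.3, 324.7]
orientation: [[0.997, 0.072, 0.007], [0.072, -0.997, -0.005], [0.007, 0.005, -1.0]]
contact_force: [1.2, -1.1, 0.8]
width: 23.1
grasp_force: 0.0
3.5833 tip in S1/S2-mid box axes [-42.9  -2.1 125.5] width 23.050439437084226 F [ 1.2 -1.1  0.8]
[[ 1.    -0.001  0.007]
 [-0.001 -1.    -0.005]
 [ 0.007  0.005 -1.   ]]
```

View pics/p1.png

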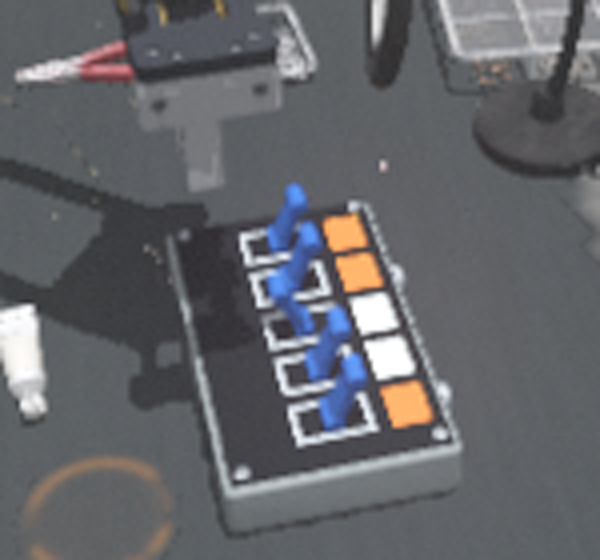

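Both orange levers now lean to the tags (heads at (293,195) and (308,238) in the crop). Next is switch 4, 90 mm along -y, approached from the tag side.

```bash
python3 -m crank '{"hand":[0,0,0,0,0,0,0,0],"offset":[[2.18,2.25,0],[2.18,2.25,0],[2.18,2.25,0],[2.18,2.25,0],[0,0,0],[0,0,0],[0,0,0],[0,0,0]],"turn":[[0,0,0],[0,0,0],[0,0,0],[0,0,0],[0,0,0],[0,0,0],[0,0,0],[0,0,0]]}'
python3 rel.py
```

```text
time_s: 4.3
ee_pos: [538.4, -291.7, 319.5]
orientation: [[0.997, 0.073, -0.002], [0.073, -0.997, 0.002], [-0.002, -0.002, -1.0]]
contact_force: [0.1, -0.0, 0.3]
width: 0.7
grasp_force: 0.0
4.3 tip in S1/S2-mid box axes [ 40.9 -88.6 120.3] width 0.7037171185253772 F [ 0.1 -0.   0.3]
[[ 1.    -0.    -0.002]
 [-0.    -1.     0.002]
 [-0.002 -0.002 -1.   ]]
```

```bash
python3 -m crank '{"hand":[0,0,0,0,0,0,0,0],"offset":[[0.2,0.1,0],[0,0,2],[0,0,2],[0,0,1.9],[0,0,0],[0,0,0],[0,0,0],[0,0,0]],"turn":[[0,0,0],[0,0,0],[0,0,0],[0,0,0],[0,0,0],[0,0,0],[0,0,0],[0,0,0]]}'
python3 rel.py
python3 -m crank '{"hand":[0,0,0,0,0,0,0,0],"offset":[[-0.7,0,0],[-0.7,0,0],[-0.6,0,0],[-0.6,0,0],[-0.6,0,0],[-0.6,0,0],[0,0,0],[0,0,0]],"turn":[[0,0,0],[0,0,0],[0,0,0],[0,0,0],[0,0,0],[0,0,0],[0,0,0],[0,0,0]]}'
python3 rel.py
```

```text
time_s: 4.97
ee_pos: [542.2, -293.8, 263.6]
orientation: [[0.997, 0.073, 0.003], [0.073, -0.997, -0.002], [0.003, 0.002, -1.0]]
contact_force: [-0.5, 0.7, -0.3]
width: 0.2
grasp_force: 0.0
4.9667 tip in S1/S2-mid box axes [ 45.4 -91.8  64.4] width 0.22109437828394932 F [-0.5  0.7 -0.3]
[[ 1.    -0.     0.003]
 [-0.    -1.    -0.002]
 [ 0.003  0.002 -1.   ]]
time_s: 5.63
ee_pos: [503.6, -296.4, 261.9]
orientation: [[0.997, 0.072, 0.001], [0.072, -0.997, -0.0], [0.001, 0.0, -1.0]]
contact_force: [2.2, 0.5, 0.3]
width: 0.5
grasp_force: 1.1
5.6333 tip in S1/S2-mid box axes [  6.5 -91.2  62.7] width 0.466447919042212 F [2.2 0.5 0.3]
[[ 1.    -0.001  0.001]
 [-0.001 -1.    -0.   ]
 [ 0.001  0.    -1.   ]]
```

Back off toward +x and rise well clear.

```bash
python3 -m crank '{"hand":[0,0,0,0,0,0,0,0],"offset":[[1,0,0],[1,0,0],[1,0,0],[0.7,0,0],[0,0,-3],[0,0,-3],[0,0,-3],[0,0,-3]],"turn":[[0,0,0],[0,0,0],[0,0,0],[0,0,0],[0,0,0],[0,0,0],[0,0,0],[0,0,0]]}'
python3 -m crank '{"hand":[0,0,0,0,0,0,0,0],"offset":[[-4,0,0],[-4,0,0],[-4,0,0],[-4,0,0],[0,0,0],[0,0,0],[0,0,0],[0,0,0]],"turn":[[0,0,0],[0,0,0],[0,0,0],[0,0,0],[0,0,0],[0,0,0],[0,0,0],[0,0,0]]}'
python3 - <<'E'
from h import *
f=imaging.grab_frame("side"); cv2.imwrite("pics/p2.png",cv2.resize(f["img"],None,fx=1.5,fy=1.5,interpolation=cv2.INTER_CUBIC)[:,:,::-1])
f=imaging.grab_frame("top"); cv2.imwrite("pics/p2t.png",cv2.resize(f["img"][170:290,220:400],None,fx=4,fy=4,interpolation=cv2.INTER_CUBIC)[:,:,::-1])
E
```

```text
time_s: 6.3
ee_pos: [541.3, -293.3, 382.4]
orientation: [[0.997, 0.074, -0.001], [0.074, -0.997, 0.001], [-0.001, -0.001, -1.0]]
contact_force: [0.9, -0.5, 0.3]
width: 0.7
grasp_force: 0.0
time_s: 6.97
ee_pos: [382.4, -305.5, 382.1]
orientation: [[0.997, 0.074, 0.001], [0.074, -0.997, -0.001], [0.001, 0.001, -1.0]]
contact_force: [0.3, -0.2, 0.1]
width: 0.5
grasp_force: 0.0
```

View pics/p2.png

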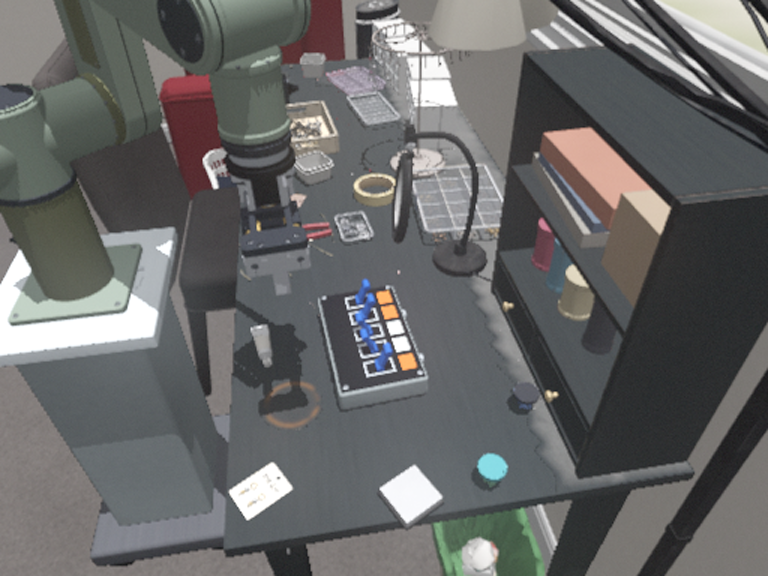

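View pics/p2t.png

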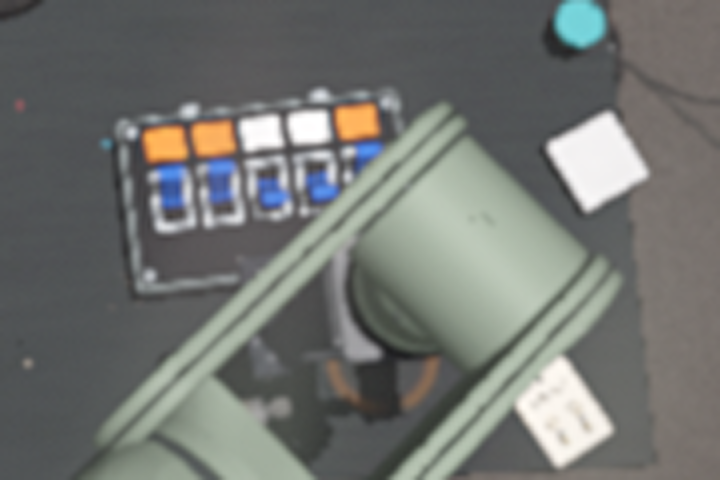

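The top crop shows the heads at (172,185), (220,180) and (365,160) towards the orange tags, and at (270,190) and (318,187) away from the white tags. The other objects are where they were and the arm is clear.

```bash
python3 -c "
from bench import robot; print(robot.hand_in())"
```

```text
the job is handed in; nothing more can be done
None
```

The address code is set and the job is handed in: the last pictures show the three orange-tagged switches ON and the two white-tagged ones OFF, with nothing else on the desk moved, in about 7 s of robot time.

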